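Dispense one watch case and nudge it onto the green pad

TASK

Press the red plunger of the watch-case dispenser all the way down once and let it come back up, so that a single steel case slides out of the slot. Then push that case along the bench with the fingertips, without picking it up, until it lies flat and wholly on the round green pad. Leave the other two cases in the dispenser, leave the glass dish, loupe and oil pot where they are, and finish clear of everything.

Things in the scene. Friction and masses are not known exactly. Their poses are not given: they have to be found in the camera images.
- dispenser: Fixed dispenser. Origin on the bench under the centre of the stack of 3 cases; x points out of the exit slot, z up. Aluminium magazine round the origin, clear front, 44 mm square, 36 mm tall, open top. Front face at x = +22 mm with a slot 11 mm high at bench level. Blue housing (44 mm wide, 16 mm high) from x = -22 to -80 mm carries the plunger. No floor: cases slide on the bench.
- plunger_top (a point): Centre of the top face of the red plunger cap (28 mm diameter, 6 mm thick). On the dispenser at x = -52 mm, y = 0; 48 mm above the bench when up, 24 mm when fully down. Pressed straight down.
- plunger (a joint): Plunger stroke in m: 0 up, 0.024 fully down. A spring returns it (2 N at the top, 3 N fully down; up to 2.5 N more while it moves the case). It drives a pusher 2.25 mm per mm that slides the lowest case out along +x to about 54 mm or a little more from the dispenser's origin; on its return the next case drops into place. A second press would eject a second case.
- case0: The lowest case in the stack, the one that comes out: round steel watch case with a blue dial face, 34 mm diameter, 8 mm thick, hollow, about 15 g. Origin at the centre of its underside; z axis up.
- case1: The second case of the stack, the same size; stays in the dispenser (drops 8 mm after the press).
- case2: The top case of the stack, the same size; stays in the dispenser (drops 8 mm after the press).
- pad: Round green pad, 80 mm diameter, printed flat on the bench (no edge to climb), to the left or right of the exit lane, 90 to 110 mm from it. Origin at its centre, on the bench.
- dish: Bystander: small clear glass dish, 52 mm diameter, 16 mm high, loose, on the other side of the exit lane. Origin at the centre of its underside.
- loupe: Bystander: black loupe, 34 mm diameter, 32 mm high, loose, standing ahead of the exit. Origin at the centre of its underside.
- oilpot: Bystander: amber glass oil pot with brass cap, 30 mm diameter, 35 mm high, loose, beside the dispenser. Origin at the centre of its underside.
Not all that is in view belongs to the job. What is meant by the dispenser is not orange, and is the smaller of those in its own colour.

How it is judged:
By the outcome, as a careful person would: the job done as asked, in the order asked, and still so for the second after the job is handed in, with the robot touching nothing.
It also fails if it takes over 48 s, if anything falls off the work surface, if the arm or the gripper's body presses on something with over 40 N, if the wrist force passes 120 N, or if a joint passes its speed limit or range.

ROBOT

A 6-joint arm with a two-finger parallel gripper is mounted at the origin on the work surface. World frame = base frame: x ahead of the robot, y to its left, z up, the work surface at z = 0. Lengths are in m, angles in rad, forces in N, time in s.
With the tool pointing down it reaches from about 0.325 to 0.9 m from the base axis. Payload 6.1 kg.
Tool frame: the origin (TCP) lies midway between the tips of the shut fingers; the grasp point (between the pads) lies 19 mm behind it; x points along the fingers, y is the direction in which the jaws open and shut, and the axes are right-handed (so a half turn about x gives the same grasp; the last joint's range is limited). The gripper opens to 85 mm and grips with 20 to 120 N. Pads are 22 mm wide; open, the fingers measure 114 mm over their backs; the gripper's body (76 mm by 85 mm) begins 54 mm behind the grasp point. The pads swing forward as they close: fully open they stand 13 mm farther back than shut.
Start: joints at [-0.126, 0.22, 1.526, -0, 1.395, -0.126], TCP at [0.625, -0, 0.231] pointing down, gripper open.
Joint ranges: [-2.98, 2.98], [-0.91, 2.08], [0.09, 2.57], [-1.24, 4.39], [0.2, 2.65], [-2.68, 2.68]. Speed limits (rad/s): [2.57, 2.57, 3.01, 3.14, 3.14, 3.14].

INTERFACE

Orientations are given as [roll, pitch, yaw] about the fixed x, y, z axes, in that order (R = Rz(yaw) Ry(pitch) Rx(roll)).
In Python, from plant import movep, move_l, set_joints, gripper_to, hold, inverse_kinematics, observe, get_image, get_calibration, Unreachable, job_done gives the robot as it stands. Calls block until the motion is done:
- movep(position, orientation): joint-space move of the TCP to a pose.
- move_l(position, feed=0.15, rotation=None, max_force=None): straight line of the TCP; rotation=None keeps the orientation; feed is the mean speed in m/s. With max_force (N) it stops when the force on the tool has changed by that much, and returns True; else False.
- set_joints(angles): joint-space move.
- gripper_to(opening, f_grip=None): finger opening in m; f_grip is the grip in N (None keeps the last); returns when the fingers have stopped.
- hold(seconds).
- inverse_kinematics(position, orientation): joint angles nearest the present ones, or None.
- observe(): the state.
- get_image(name): name is "scene" or "side" or "wrist"; returns (picture, depth): 480x640x3 uint8, red, green, blue; 480x640 float32, m along the optical axis (not along the pixel's ray), 0 where there is no reading.
- get_calibration(name): a dict with "intrinsics" (3x3 intrinsics, pixels), "world_from_camera" (4x4, takes a point from camera to world coordinates). Camera axes: x right, y down, z forward; pixel columns grow to the right and rows downward; lengths in m; the calibration is good to about 2 mm. A picture is of the moment at which its call begins: read the wrist's pose just before it. get_calibration takes no time and is no camera call; for the wrist camera it gives the pose at the moment of the call.
A pose or a line that the arm cannot do raises Unreachable and nothing moves.
- job_done(): hands the job in, once; it reports no verdict.
The state is a dict: "time_s": time; "q": joint angles; "joint_velocities": joint speeds; "joint_torque": joint torques, N m; "eef_pos": TCP position; "tcp_rot": TCP orientation; "ft_force": force on the tool from outside, world axes, zero at the start; "torque": the same for the moment, N m; "opening": finger opening in m.
Only numpy, scipy, OpenCV 4.12 (cv2) and the standard library are available. Lean on these libraries where they do the work, as an engineer would, in place of code of your own. Each camera call takes 0.05 s, during which the arm holds its last target. There are 200 camera calls.

## Working session

There is one attempt and no reset: what is moved stays moved. The work goes in short steps, each a Python script; the robot and the scene stay as the last script left them, time stands still between calls to the robot, and variables do not carry over. Pictures are saved under pics/ and viewed, about 8 in all and at most 12, crops included, and the job is handed in when it is done.

```bash
ls; mkdir -p pics; cat > h.py <<'E'
import numpy as np, cv2
from plant import *
def snap(n,f):
    c=get_calibration(n); im,d=get_image(n)
    cv2.imwrite(f'pics/{f}.png',im[:,:,::-1]); np.savez(f'pics/{f}.npz',im=im,d=d,K=c['intrinsics'],T=c['world_from_camera'])
def load(f):
    z=np.load(f'pics/{f}.npz'); return z['im'],z['d'],z['K'],z['T']
def ray(K,T,u,v,z):
    r=T[:3,:3]@np.linalg.solve(K,[u,v,1.]); o=T[:3,3]
    return o+r*(z-o[2])/r[2]
def cloud(d,K,T):
    v,u=np.mgrid[:480,:640]
    p=np.stack([(u-K[0,2])/K[0,0]*d,(v-K[1,2])/K[1,1]*d,d],-1)
    return p@T[:3,:3].T+T[:3,3]
E
python3 - <<'E'
from h import *
for n in('scene','side','wrist'): snap(n,n+'0'); print(n,get_calibration(n)['world_from_camera'].round(3).tolist())
print(observe())
E
```

```text
pics
scene [[-0.219, 0.534, -0.817, 1.38], [0.976, 0.104, -0.194, 0.23], [-0.019, -0.839, -0.544, 0.582], [0.0, 0.0, 0.0, 1.0]]
side [[0.964, -0.202, 0.172, 0.441], [-0.266, -0.706, 0.657, -0.527], [-0.011, -0.679, -0.734, 0.682], [0.0, 0.0, 0.0, 1.0]]
wrist [[1.0, 0.0, -0.002, 0.625], [-0.0, -0.959, -0.282, 0.073], [-0.002, 0.282, -0.959, 0.374], [0.0, 0.0, 0.0, 1.0]]
{'time_s': 0.15, 'q': array([-1.26092134e-01,  2.21075126e-01,  1.52737786e+00, -8.17116092e-06,
        1.39470594e+00, -1.26138244e-01]), 'joint_velocities': array([-1.44354361e-03, -2.58964395e-03, -1.58459679e-03,  4.24572567e-05,
        7.75635946e-04, -1.76393352e-03]), 'joint_torque': array([ 5.24838761e-04, -4.97483325e+01, -3.89904678e+01, -1.73041117e-04,
        7.14129725e-03, -8.50862284e-05]), 'eef_pos': array([6.24516895e-01, 5.96218784e-05, 2.30416225e-01]), 'tcp_rot': array([-1.69179981,  1.56923002,  3.02063672]), 'ft_force': array([-0.29465345, -0.00524652, -0.41518809]), 'torque': array([-0.01555346,  0.03959341, -0.03757804]), 'opening': 0.08520960705862379}
```

View pics/scene0.png

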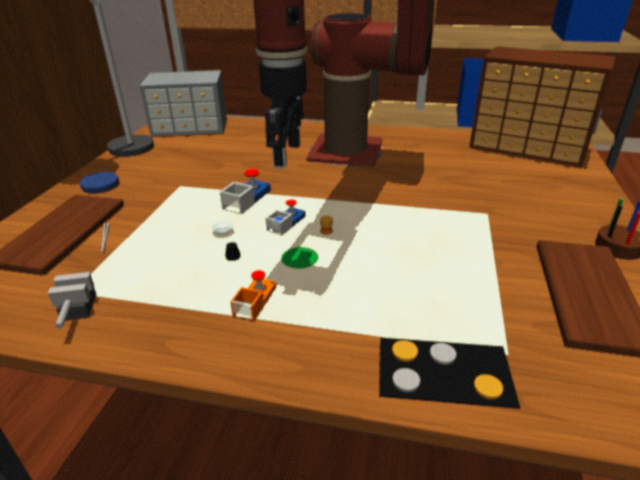

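View pics/side0.png

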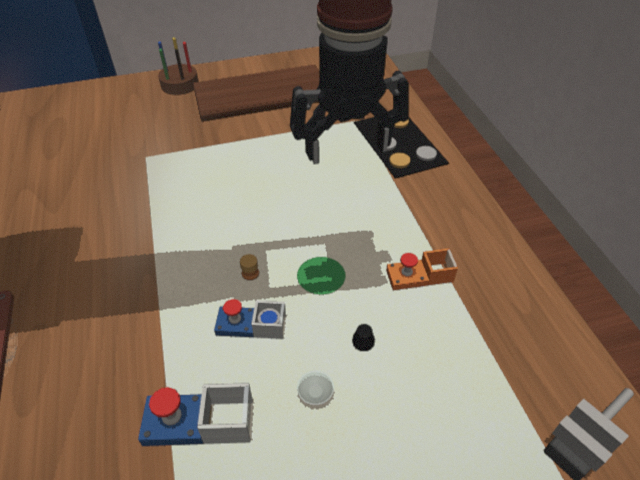

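Side-view candidates, by red cap: the large blue dispenser (165,403), the small blue one (233,308) and the orange one (409,261). The small blue one fits: it isn't orange, it's the smaller of the blue pair, and it holds a stack with a blue dial at (268,318). The pad is at (321,275), the oil pot (249,267), the loupe (364,337) and the dish (316,390). Next I'll measure and check with a crop.

```bash
cat > m.py <<'E'
from h import *
def comps(hsv,lo,hi,box,amin=15):
    m=cv2.inRange(hsv,lo,hi); k=np.zeros_like(m); x0,y0,x1,y1=box; k[y0:y1,x0:x1]=m[y0:y1,x0:x1]
    n,l,s,c=cv2.connectedComponentsWithStats(k)
    return [(c[i],s[i]) for i in range(1,n) if s[i][4]>=amin]
E
python3 - <<'E'
from m import *
B={'side0':dict(cap=(215,295,250,317),dial=(255,305,285,330),pad=(290,250,350,300),loupe=(350,320,380,352),oil=(238,252,262,282),dish=(295,370,340,410)),
 'scene0':dict(cap=(280,198,302,208),dial=(265,208,292,228),pad=(275,240,325,275),loupe=(222,240,245,262),oil=(318,213,336,237))}
R=dict(cap=((0,150,110),(6,255,255)),dial=((100,120,60),(125,255,255)),pad=((45,100,30),(85,255,255)),loupe=((0,0,0),(179,255,60)),oil=((8,90,20),(28,255,200)))
Z=dict(cap=.048,dial=.024,pad=0,loupe=.016,oil=.018)
for f in B:
    im,d,K,T=load(f); hsv=cv2.cvtColor(im,cv2.COLOR_RGB2HSV); P=cloud(d,K,T)
    for n in B[f]:
        if n not in R: continue
        for c,s in comps(hsv,*R[n],B[f][n]):
            print(f,n,c.round(1),s,ray(K,T,*c,Z[n]).round(4), 'depth',P[int(c[1]),int(c[0])].round(4))
im,d,K,T=load('side0');P=cloud(d,K,T)
x0,y0,x1,y1=210,295,295,345
p=P[y0:y1,x0:x1].reshape(-1,3)
p=p[(p[:,2]>.031)&(p[:,2]<.041)]; print('rim rect',cv2.minAreaRect(p[:,:2].astype(np.float32)))
p=P[y0:y1,x0:x1].reshape(-1,3);p=p[(p[:,2]>.01)&(p[:,2]<.02)]; print('housing',cv2.minAreaRect(p[:,:2].astype(np.float32)))
p=P[370:410,290:345].reshape(-1,3);p=p[p[:,2]>.006];print('dish',cv2.minEnclosingCircle(p[:,:2].astype(np.float32)))
c=im[225:415,205:395];cv2.imwrite('pics/crop1.png',cv2.resize(c[:,:,::-1],None,fx=3,fy=3,interpolation=cv2.INTER_CUBIC))
E
```

```text
side0 cap [232.1 306.8] [223 300  18  15 209] [ 0.4366 -0.0555  0.048 ] depth [ 0.4367 -0.0541  0.0481]
side0 dial [268.5 316.7] [261 311  16  12 158] [ 0.4857 -0.0703  0.024 ] depth [ 0.4853 -0.0684  0.0233]
side0 pad [320.8 275.3] [ 298  257   47   37 1341] [0.587  0.0031 0.    ] depth [ 5.86e-01  4.00e-03 -1.00e-04]
side0 loupe [363.2 337.9] [353 325  21  26 426] [ 0.6114 -0.1388  0.016 ] depth [ 0.6073 -0.1468  0.0325]
side0 oil [249.  266.7] [240 254  19  26 381] [0.4757 0.0383 0.018 ] depth [0.4736 0.0243 0.0366]
scene0 cap [290.6 202.3] [286 200  10   6  49] [ 0.441  -0.0534  0.048 ] depth [ 0.4423 -0.0544  0.0494]
scene0 pad [299.3 257.3] [282 247  36  21 593] [0.5864 0.0029 0.    ] depth [0.5884 0.0029 0.0021]
scene0 loupe [232.  251.7] [226 243  14  17 183] [ 0.6158 -0.1346  0.016 ] depth [ 0.6234 -0.1329  0.0231]
scene0 oil [325.9 224.5] [320 215  13  20 232] [0.4746 0.0373 0.018 ] depth [0.4887 0.0382 0.0279]
rim rect ((0.4722936749458313, -0.06682953238487244), (0.04630916938185692, 0.07392184436321259), 68.31752014160156)
housing ((0.45804208517074585, -0.06307090818881989), (0.04650074616074562, 0.10255192220211029), 71.58824920654297)
dish ((0.48638197779655457, -0.348645955324173), 0.18413302302360535)
```

View pics/crop1.png

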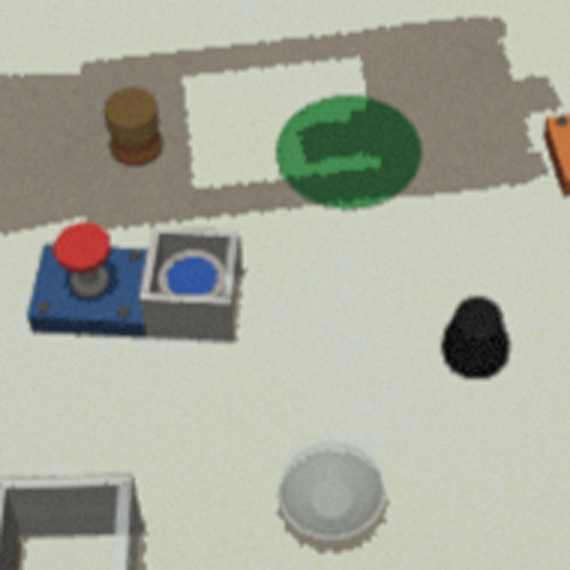

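The crop confirms it: the small blue dispenser holds the stack and opens toward image right, and its red cap is at about (82,245) in the crop. Now the press, with fingers shut and the jaws across the dispenser.

```bash
cat >> h.py <<'E'
from scipy.spatial.transform import Rotation as Ro
YAW=np.radians(-17.2); O=np.array([.4868,-.0695])
ex=np.array([np.cos(YAW),np.sin(YAW)]); ey=np.array([-ex[1],ex[0]])
def down(a):   # tool down, jaw axis at angle a
    c,s=np.cos(a),np.sin(a); R=np.array([[0,c,s],[0,s,-c],[-1,0,0]])
    return Ro.from_matrix(R).as_euler('xyz')
def W(x,y,z): return np.r_[O+x*ex+y*ey,z]
E
cat > press.py <<'E'
from h import *
import warnings; warnings.filterwarnings('ignore')
o=observe(); R=Ro.from_euler('xyz',o['tcp_rot']).as_matrix(); print('jaw',R[:,1].round(2))
a=YAW+np.pi/2
cand=[]
for aa in(a,a+np.pi):
    q=inverse_kinematics(W(-.052,0,.09),down(aa)); print(aa,q)
    if q is not None: cand.append((abs(q[5]-o['q'][5]),aa))
a=min(cand)[1]
gripper_to(0.0)
p=np.array([.4375,-.0540])
movep([*p,.09],down(a)); print(observe()['eef_pos'],observe()['time_s'])
move_l([*p,.055],feed=.1)
hit=move_l([*p,.016],feed=.03,max_force=14)
s=observe(); print('hit',hit,s['eef_pos'],s['ft_force'],s['time_s'])
hold(.3); snap('scene','down'); print(observe()['eef_pos'],observe()['ft_force'])
move_l([*p,.07],feed=.05); move_l([*p,.13],feed=.15); 
movep([.45,-.02,.25],down(a)); hold(.2)
snap('side','side1');snap('scene','scene1');print(observe()['time_s'])
E
python3 press.py
```

```text
jaw [ 1.  0. -0.]
1.270599695451872 [-0.30259847 -0.07118266  2.11843605  0.          1.09433926 -1.57319817]
4.412192349041665 [-0.30259847 -0.07118266  2.11843605  0.          1.09433926  1.56839449]
[ 0.43846087 -0.05421318  0.09072175] 2.2167
hit True [ 0.43802727 -0.05415156  0.02393814] [-3.06976286 -0.11313206  9.84443379] 3.7
[ 0.43802791 -0.05415382  0.02393617] [-3.42195217  0.23625005 10.64703919]
6.5417
```

```bash
python3 - <<'E'
from m import *
im,d,K,T=load('side1');hsv=cv2.cvtColor(im,cv2.COLOR_RGB2HSV)
for c,s in comps(hsv,(100,120,60),(125,255,255),(255,300,345,350),15): print('blue',c,s,ray(K,T,*c,.008),ray(K,T,*c,.016))
for n,r,b in(('loupe',((0,0,0),(179,255,60)),(350,320,380,352)),('cap',((0,150,110),(6,255,255)),(215,290,250,320))):
  for c,s in comps(hsv,*r,b): print(n,c,s)
print('dish',ray(K,T,316,390,.008))
c=im[225:415,205:395];cv2.imwrite('pics/crop2.png',cv2.resize(c[:,:,::-1],None,fx=3,fy=3))
E
```

```text
blue [268.84347826 318.55652174] [261 314  16   9 115] [ 0.48662759 -0.0626493   0.008     ] [ 0.48609029 -0.0681598   0.016     ]
blue [304.94409938 324.90062112] [298 319  15  13 161] [ 0.5365432  -0.08867791  0.008     ] [ 0.53541364 -0.09387958  0.016     ]
loupe [363.25874126 337.93006993] [353 325  21  26 429]
cap [231.7970297  306.91584158] [223 300  18  15 202]
dish [ 0.52453662 -0.19498871  0.008     ]
```

View pics/crop2.png

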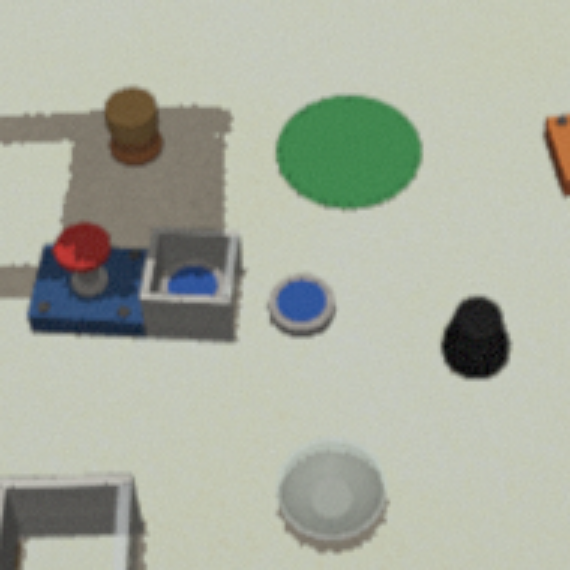

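One case is out, with its dial at (302,302) in the crop, which is world (0.5365, -0.0887). The plunger is back up, the remaining stack shows in the magazine at (192,280), and the bystanders haven't moved. Next I'll push with the fingers slightly open as a fork, descending by touch behind the case.

```bash
cat > push.py <<'E'
from h import *
import warnings; warnings.filterwarnings('ignore')
C=np.array([.5365,-.0887]); P=np.array([.5867,.003])
gripper_to(.016); 
S=C-.042*ey; r=down(YAW)
movep([*S,.12],r); print(observe()['q'][5])
move_l([*S,.02],feed=.12); print(move_l([*S,-.012],feed=.02,max_force=3))
z=observe()['eef_pos'][2]; print('touch z',z,observe()['opening']); z+=.002
move_l([*S,z],feed=.03)
move_l([*(C-.028*ey),z],feed=.04)
E=P-.026*ey
mid=C-.028*ey+.5*(E-C+.028*ey)
print(move_l([*mid,z],feed=.05,max_force=10)); snap('side','mid'); print(observe()['ft_force'])
print(move_l([*E,z],feed=.04,max_force=10)); hold(.2); snap('side','end'); snap('wrist','wend'); s=observe(); print(s['eef_pos'],E,s['time_s'])
E
python3 push.py
python3 - <<'E'
from m import *
for f,b in(('mid',(290,250,360,345)),('end',(290,240,370,320))):
    im,d,K,T=load(f);hsv=cv2.cvtColor(im,cv2.COLOR_RGB2HSV)
    for c,s in comps(hsv,(100,120,50),(125,255,255),b,15): print(f,c,s,ray(K,T,*c,.008))
im=load('end')[0];cv2.imwrite('pics/crop3.png',cv2.resize(im[205:395,205:395,::-1],None,fx=3,fy=3))
E
```

```text
-0.08810056698865934
True
touch z 0.0003082900991386618 0.015702934112804472
False
[-0.08219068 -0.66838102 -0.19336713]
False
[ 0.57898345 -0.02193362  0.00230731] [ 0.57901159 -0.02183724] 13.8833
mid [312.51694915 297.26271186] [307 292  12  12 118] [ 0.56090818 -0.04218012  0.008     ]
end [320.22222222 271.57575758] [315 267  11  10  99] [0.58658038 0.0045121  0.008     ]
```

View pics/crop3.png

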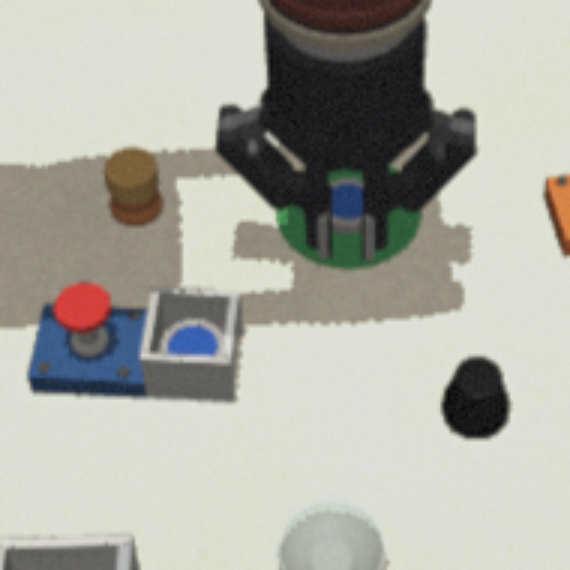

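The case is at (348,202) in the crop, close to the pad's centre, with the fork just behind it. I'll back off, lift clear and check.

```bash
python3 - <<'E'
from m import *
import warnings; warnings.filterwarnings('ignore')
p=observe()['eef_pos']; b=p[:2]-.03*ey
move_l([*b,p[2]],feed=.06); move_l([*b,.15],feed=.12); movep([.45,-.02,.28],down(YAW)); hold(.3)
snap('side','fin'); print(observe()['time_s'])
im,d,K,T=load('fin');hsv=cv2.cvtColor(im,cv2.COLOR_RGB2HSV)
for n,r,bx,z in(('case',((100,120,50),(125,255,255)),(290,240,370,320),.008),('loupe',((0,0,0),(179,255,60)),(350,320,380,352),.016),('oil',((8,90,20),(28,255,200)),(238,252,262,282),.018),('dial',((100,120,50),(125,255,255)),(255,305,285,330),.016)):
  for c,s in comps(hsv,*r,bx): print(n,c.round(1),s,ray(K,T,*c,z).round(4))
a=load('side1')[0]; print('dish diff',np.abs(a[365:415,290:345].astype(int)-im[365:415,290:345]).mean())
P=cloud(d,K,T);q=P[255:285,300:345].reshape(-1,3);q=q[q[:,2]>.005];print('case z',np.percentile(q[:,2],[5,50,95]))
cv2.imwrite('pics/crop4.png',cv2.resize(im[225:415,205:395,::-1],None,fx=3,fy=3))
E
```

```text
17.0167
case [320.4 271.8] [314 267  14  11 123] [0.5868 0.004  0.008 ]
loupe [363.2 338. ] [353 325  21  26 429] [ 0.6113 -0.1388  0.016 ]
oil [248.9 267. ] [240 255  19  25 373] [0.4755 0.0377 0.018 ]
dial [268.8 318.5] [261 314  16   9 118] [ 0.486 -0.068  0.016]
dish diff 1.965090909090909
case z [0.00629363 0.00864705 0.01079105]
```

View pics/crop4.png

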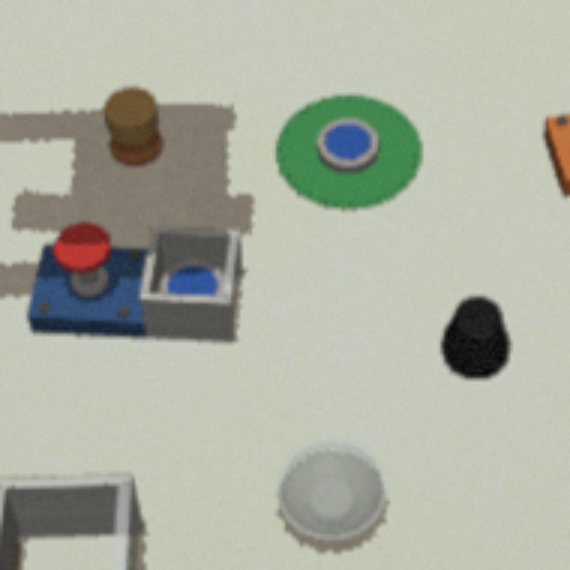

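The case lies flat near the pad's centre (348,145 in the crop). Everything else is in place and the arm is clear, so I'm handing in.

```bash
python3 -c "
from plant import *
job_done()"
```

```text
the job is handed in; nothing more can be done
```

The job is done and handed in: one case was dispensed and pushed onto the green pad, without being picked up. It took about 17 s of the 48 s allowed.

- **Press:** I pressed the plunger of the smaller blue dispenser once. It stopped at 23.9 mm above the bench (24 mm expected), and the cap came back up. One case came out.
- **Push:** I slid the case with slightly open fingertips, holding them about 2 mm above the bench. I then backed off, lifted and moved the arm clear.
- **Case position:** The last picture shows the case flat, with its top at about 8.6 mm (8 mm nominal). Its centre is about 1 mm from the pad's centre, well inside the 23 mm margin.
- **Everything else:** The stack still shows in the magazine, unchanged since the press. I could only see its top case, so I did not count the two directly. The loupe, oil pot and dish are where they were.

No final check failed. One early depth estimate of the dish's position was clearly wrong, so I replaced it with its position from the picture.

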